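Press a round flask into the sprung ring of a thickness gauge and hold it

ROBOT

A 6-joint arm with a two-finger parallel gripper is mounted at the origin on the work surface. World frame = base frame: x ahead of the robot, y to its left, z up, the work surface at z = 0. Lengths are in m, angles in rad, forces in N, time in s.
With the tool pointing down it reaches from about 0.275 to 0.75 m from the base axis. Payload 10.2 kg.
Tool frame: the origin (TCP) lies midway between the tips of the shut fingers; the grasp point (between the pads) lies 19 mm behind it; y points along the fingers, x is the direction in which the jaws open and shut, and the axes are right-handed (so a half turn about y gives the same grasp; the last joint's range is limited). The gripper opens to 85 mm and grips with 20 to 120 N. Pads are 22 mm wide; open, the fingers measure 114 mm over their backs; the gripper's body (76 mm by 85 mm) begins 54 mm behind the grasp point. The pads swing forward as they close: fully open they stand 13 mm farther back than shut.
Start: joints at [-1.545, 0.313, 1.498, -0, 1.331, -0.223], TCP at [0.129, -0.509, 0.231] pointing down, gripper open.
Joint ranges: [-2.94, 2.94], [-0.97, 2.17], [0.19, 2.56], [-1.23, 4.37], [0.02, 3.11], [-2.88, 2.88]. Speed limits (rad/s): [2.39, 2.39, 3.01, 3.14, 3.14, 3.14].

INTERFACE

Orientations are given as a unit quaternion [w, x, y, z].
In Python, from bench import * gives the robot as it stands.
- The arm moves only by the tool drive_tool, never from a script. Its argument "steps" is a list of rows, each a list of 2 entries, a list of its own where there are three numbers: the shift along the world's x, y, z in mm, then the turn, a rotation vector about the world's x, y, z in degrees. A call has 1 to 8 rows; each row is the pose to reach, as a shift and turn from the pose commanded when the call began; what a row does not reach only later rows make up. A row lasts 1/12 s, in which the tool goes at most 41.7 mm and 7.16 degrees, less where a joint would pass 70% of its speed; a pose out of reach is approached as far as the arm can. A call with a gripper value outside its range is refused whole. "gripper" is the gripper command: -1 is fully open, 1 is shut, values between are in proportion, set as the call begins (left out, the last holds). The fingers move at their own pace and stop on an object; "grip_force" is the grip in N (left out, the last holds). Time passes only in rows, so rows that repeat a pose let the fingers close. It gives the time, the measured TCP pose, the force and the opening at its end, in the units of the state.
- observe(): the state, without advancing time (a new reading comes with each control period).
- get_image(name): name is "scene" or "top" or "wrist"; returns a dict with "pixels" (420x560x3 uint8, red, green, blue), "intrinsics" (3x3 intrinsics, pixels), "extrinsics" (4x4, takes a point from camera to world coordinates). Camera axes: x right, y down, z forward; pixel columns grow to the right and rows downward; lengths in m; the calibration is good to about 2 mm. The wrist camera is an equidistant fisheye: a pixel r from the principal point sees the ray r / f radians off the axis. A picture is of the moment at which its call begins. There is no depth.
- close_job(): hands the job in, once; it reports no verdict.
The state is a dict: "t": time; "joint_pos": joint angles; "qd": joint speeds; "effort": joint torques, N m; "tool_pos": TCP position; "eef_rot": TCP orientation; "force": force on the tool from outside, world axes, zero at the start; "wrist_torque": the same for the moment, N m; "gripper_width": finger opening in m.
Only numpy, scipy, OpenCV 4.12 (cv2) and the standard library are available. Lean on these libraries where they do the work, as an engineer would, in place of code of your own. Each camera call takes 0.05 s, during which the arm holds its last target. There are 200 camera calls.

TASK

Take the round steel flask with the blue cap off its cork ring, set it upright in the sprung ring of the thickness gauge, and press it gently straight down until its bottom sits firmly on the white probe. Finish while still holding it pressed down there against the springs, upright, so that the reading can be taken. Leave the other two flasks and everything else on the bench alone.

Things in the scene. Friction and masses are not known exactly. Their poses are not given: they have to be found in the camera images.
- flask_blue: Flask to gauge: closed stainless steel ball of 64 mm diameter with a 22 mm neck and a tight, ribbed blue cap; 0.2 to 0.35 kg, 102 mm high. Origin: lowest point of the ball; z up through the neck. Ball centre at 32 mm, ball top at 64 mm; cap 30 mm in diameter, from 78 to 102 mm: grip it there. Stands upright on one of the tray's three cork rings, origin 15 mm above the bench.
- flask_white: The same flask with a white cap, standing on another cork ring of the tray, 95 mm or 190 mm from the blue one. Not to be disturbed. Origin and axes as for flask_blue.
- flask_red: The same flask with a red cap, standing on another cork ring of the tray. Not to be disturbed. Origin and axes as for flask_blue.
- tray: White plastic tray, 115 mm (its x) by 300 mm (its y), rim 16 mm high, fixed to the bench, with three fixed cork rings of 72 mm outer diameter whose tops are 24 mm above the bench, at y = -95, 0 and +95 mm of its frame. Origin at the centre of its underside.
- gauge_stand: Gauge stand, fixed: aluminium base 130 mm wide (y), from x = -67 to +123 mm, its top 14 mm above the bench; three guide pillars 49 mm from the ring's axis (heads 15 mm in diameter, tops 65 mm above the bench); a black wireless box at x = +80 to +116 mm, 44 mm high, with an antenna stub to 79 mm. Origin on the bench below the ring's axis, z up.
- ring_top (a point): Centre of the sprung centring ring, level with the top of its black nylon lip; 63 mm above the bench when up; it moves with the ring. The lip is 8 mm thick with a 44 mm bore. A flask resting upright in the ring, not pressed, has its origin on the ring's axis, 11 mm below this point (52 mm above the bench).
- ring (a joint): Travel of the sprung ring in m: 0 = up, grows as it is pressed straight down, end stop at 0.016. The springs carry a flask's weight without sinking: they yield from about 4 N and stiffen by 0.6 N per mm. A flask seated in the ring meets the probe at about 0.012, where it takes a push of about 8 N; any push beyond that bears on the probe.
- probe: The fixed gauge probe on the ring's axis below the ring: a white ceramic contact of 20 mm diameter on a steel collar, rigid. Origin at its foot, 28 mm above the bench.
- probe_top (a point): Centre of the probe's flat white top, 40 mm above the bench. When fully pressed down the flask's origin lies on this point.
- caliper: Digital caliper lying near the robot, 230 mm by about 45 mm, 15 mm high. Bystander.
- plug_gauge: Plug gauge with an aluminium handle lying near the robot, 110 mm long, 19 mm high. Bystander.
- ring_gauge: Dark steel ring gauge, 64 mm diameter, 22 mm high, beyond the tray and the gauge. Bystander.
- v_block: Dark steel V-block, 60 by 50 mm, 50 mm high, beyond the tray and the gauge. Bystander.
- loupe: Black stand loupe, 46 mm diameter, 43 mm high, near the robot. Bystander.
Things that resemble listed ones, but are neither listed nor needed, are in the scene too. Leave any green look-alike of the gauge_stand alone.

How it is judged:
On the way, in this order (a step that is already met when the one before it is completed fails the run):
1. the blue-capped flask has been lifted clear of its cork ring (height (world z) of flask_blue above 0.045 m and contact force between flask_blue and tray below 0.05 N), for 0.1 s.
2. the flask sits upright in the sprung ring, centred over the probe (horizontal distance between flask_blue and ring_top below 0.006 m and angle between flask_blue's own z axis and vertical below 0.14 rad and height (world z) of flask_blue below 0.055 m and z of flask_blue in the frame of ring_top below -0.008 m), for 0.1 s.
At the end, for the whole second after the job is handed in: The robot still presses the blue-capped flask (over 3 N); the ring is down over 10 mm; the flask bears on the probe with over 1.5 N, within 7 mm of its middle and 6 mm of the ring axis, within 0.14 rad of upright, still; the other flasks stand on their cork rings, moved under 20 mm (value of joint ring above 0.01 m and contact force between flask_blue and probe above 1.5 N and horizontal distance between flask_blue and ring_top below 0.006 m and angle between flask_blue's own z axis and vertical below 0.14 rad and distance between flask_blue and probe_top below 0.007 m and linear speed of flask_blue below 0.02 m/s and contact force between any of the fingers, the arm and flask_blue above 3 N and angle between each of flask_white, flask_red's own z axis and vertical below 0.35 rad and distance of each of flask_white, flask_red from where it was at the start of the episode below 0.02 m); the arm keeps its last pose, push and grip.
It fails at once if the flask is rammed onto the probe (more than 45 N) (contact force between flask_blue and probe above 45 N).
It fails at once if another flask is moved by more than 20 mm or tipped by more than 0.35 rad (distance of any of flask_white, flask_red from where it was at the start of the episode above 0.02 m or angle between any of flask_white, flask_red's own z axis and vertical above 0.35 rad).
It fails at once if another loose thing on the bench is moved by more than 20 mm (distance of any of caliper, plug_gauge, ring_gauge, v_block, loupe from where it was at the start of the episode above 0.02 m).
It also fails if it takes over 48 s, if anything falls off the work surface, if the arm or the gripper's body presses on something with over 40 N, if the wrist force passes 120 N, or if a joint passes its speed limit or range.

## Working session

There is one attempt and no reset: what is moved stays moved. The work goes in short steps, Python scripts to look and compute and a tool call to move; the robot and the scene stay as the last step left them, time stands still between calls to the robot, and variables do not carry over. Pictures are saved under pics/ and viewed, about 8 in all and at most 12, crops included, and the job is handed in when it is done.

Besides the shell and the picture viewer there is one more tool, called after "Request:" as a command line: name --argument value ..., lists and objects as JSON in quotes. drive_tool: Moves the arm, as the interface text tells. Its arguments: {"type":"object","properties":{"steps":{"type":"array","items":{"type":"array"}},"gripper":{"type":"number"},"grip_force":{"type":"number"}},"required":["steps"]}

```bash
mkdir -p pics
cat > h.py <<'E'
from bench import *
import numpy as np, cv2
def shot(n,f):
    d=get_image(n); cv2.imwrite('pics/'+f,cv2.cvtColor(np.asarray(d['pixels']),cv2.COLOR_RGB2BGR)); return d
def ray(d,u,v,fish=False):
    K=np.array(d['intrinsics']);T=np.array(d['extrinsics'])
    a=np.array([(u-K[0,2])/K[0,0],(v-K[1,2])/K[1,1]])
    if fish:
        r=np.hypot(*a); c=np.array([*(a/r*np.sin(r) if r>0 else a),np.cos(r)])
    else: c=np.array([*a,1.])
    return T[:3,3],T[:3,:3]@c
def onz(d,u,v,z,fish=False):
    o,r=ray(d,u,v,fish); return o+r*(z-o[2])/r[2]
E
python3 - <<'E'
from h import *
import pickle
D={}
for n in('top','scene'): D[n]=shot(n,n+'0.png')
pickle.dump(D,open('d0.pkl','wb'))
for n in D: print(n,np.round(D[n]['extrinsics'],3).tolist(),np.round(D[n]['intrinsics'],1).tolist())
print(observe())
E
```

```text
top [[0.01, -0.993, 0.122, 0.378], [-1.0, -0.01, 0.001, -0.03], [0.0, -0.122, -0.993, 1.136], [0.0, 0.0, 0.0, 1.0]] [[449.3, 0.0, 283.8], [0.0, 449.3, 212.0], [0.0, 0.0, 1.0]]
scene [[0.897, 0.343, -0.277, 0.808], [0.441, -0.674, 0.593, -0.629], [0.016, -0.654, -0.756, 0.874], [0.0, 0.0, 0.0, 1.0]] [[385.6, 0.0, 288.3], [0.0, 385.6, 205.2], [0.0, 0.0, 1.0]]
{'t': 0.1, 'joint_pos': array([-1.54542968e+00,  3.13385437e-01,  1.49832587e+00, -1.66963810e-05,
        1.33098252e+00, -2.23448844e-01]), 'qd': array([ 0.00105509, -0.00128069, -0.00286511,  0.00030634,  0.00063759,
       -0.00013053]), 'effort': array([ 3.03441244e-03, -4.12894464e+01, -2.60140836e+01, -2.07011713e-04,
        3.01766107e-03, -6.07799933e-06]), 'tool_pos': array([ 0.12923814, -0.5086242 ,  0.23080997]), 'eef_rot': array([ 0.55847751, -0.55788245,  0.43434211, -0.43383979]), 'force': array([ 0.32824135,  0.80580832, -0.39929482]), 'wrist_torque': array([-0.07298159,  0.02101685, -0.00112047]), 'gripper_width': 0.08518249415997477}
```

View pics/top0.png

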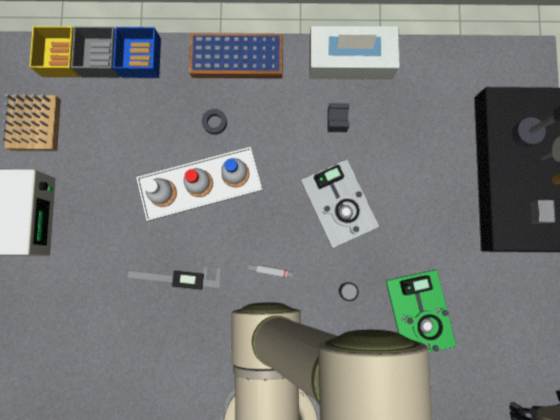

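View pics/scene0.png

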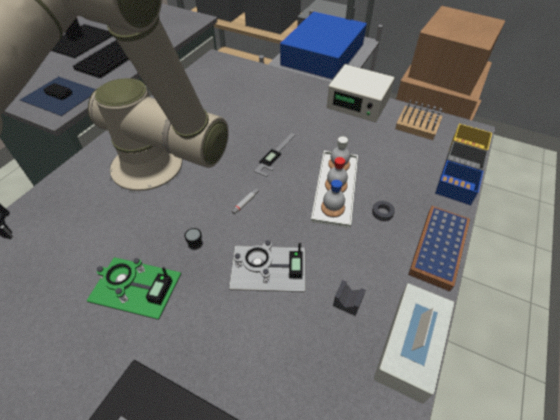

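The top view shows the blue cap at about (232,165), white at (153,186), red at (192,176), and the aluminium gauge ring at about (346,211). In the scene view the blue cap is at (337,187) and the ring at (258,259). The green look-alike is well off to the side. Next I'll measure these and view an enlarged crop.

```bash
cat > m.py <<'E'
from h import *
import pickle
from scipy.spatial.transform import Rotation as R
D=pickle.load(open('d0.pkl','rb'))
def tri(a,b):
    (o1,r1),(o2,r2)=a,b
    s=np.linalg.lstsq(np.c_[r1,-r2],o2-o1,rcond=None)[0]
    p,q=o1+s[0]*r1,o2+s[1]*r2
    return (p+q)/2,np.linalg.norm(p-q)
P={}
for n,c in(('top',(232,165)),('scene',(337,187))):
    hsv=cv2.cvtColor(np.asarray(D[n]['pixels']),cv2.COLOR_RGB2HSV)
    m=cv2.inRange(hsv,(105,120,40),(130,255,255))
    k,l,s,ce=cv2.connectedComponentsWithStats(m)
    i=min(range(1,k),key=lambda i:np.hypot(*(ce[i]-c)))
    print(n,s[i],ce[i]); P[n]=ce[i]
    print('cap onz',onz(D[n],*ce[i],0.108))
print(tri(ray(D['top'],*P['top']),ray(D['scene'],*P['scene'])))
q=observe()['eef_rot'];print(R.from_quat(np.roll(q,-1)).as_matrix().round(3))
for px in[(232,165),(192,176),(153,186)]: print(onz(D['top'],*px,.117))
for n,px in(('top',(346,211)),('scene',(258,259))): print('ring',onz(D[n],*px,.063))
a=cv2.imread('pics/top0.png')[150:260,290:390];b=cv2.imread('pics/scene0.png')[225:305,215:315]
a=cv2.resize(a,None,fx=4,fy=4,interpolation=2);b=cv2.resize(b,None,fx=4,fy=4,interpolation=2)
b=cv2.copyMakeBorder(b,0,a.shape[0]-b.shape[0],0,0,0)
cv2.imwrite('pics/ring.png',np.hstack([a,b]))
E
python3 m.py
```

```text
top [224 159  14  13 133] [230.7443609  164.81203008]
cap onz [0.61317491 0.09612376 0.108     ]
scene [331 180  11  12 102] [335.89215686 185.04901961]
cap onz [0.61166487 0.09698982 0.108     ]
(array([0.61241706, 0.09569989, 0.10968113]), np.float64(0.0008348198039070264))
[[ 0.246 -0.     0.969]
 [-0.969  0.001  0.246]
 [-0.001 -1.     0.   ]]
[0.61069655 0.09210459 0.117     ]
[0.58387776 0.18372578 0.117     ]
[0.55957725 0.27259731 0.117     ]
ring [ 0.51292241 -0.17835847  0.063     ]
ring [ 0.52132271 -0.18555525  0.063     ]
```

View pics/ring.png

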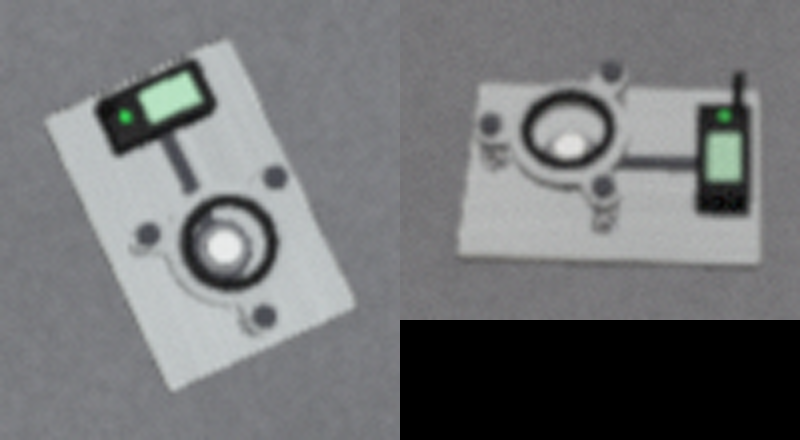

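Request:
drive_tool --steps '[[[24,30,0],[0,0,0]],[[48,60,0],[0,0,0]],[[72,90,0],[0,0,0]],[[96,120,0],[0,0,0]],[[120,150,0],[0,0,0]],[[144,180,0],[0,0,0]],[[168,210,0],[0,0,0]],[[192,240,0],[0,0,0]]]' --gripper -0.3 --grip_force 60

```text
t: 0.77
tool_pos: [0.3219, -0.2671, 0.2312]
eef_rot: [0.558, -0.558, 0.434, -0.434]
force: [0.9, -0.1, 0.6]
gripper_width: 0.0554
```

Request:
drive_tool --steps '[[[24,30,0],[0,0,0]],[[48,60,0],[0,0,0]],[[72,90,0],[0,0,0]],[[96,120,0],[0,0,0]],[[120,150,0],[0,0,0]],[[144,180,0],[0,0,0]],[[168,210,0],[0,0,0]],[[192,240,0],[0,0,0]]]'

```text
t: 1.43
tool_pos: [0.514, -0.0269, 0.2311]
eef_rot: [-0.558, 0.558, -0.434, 0.434]
force: [1.0, -0.6, -0.0]
gripper_width: 0.0553
```

Request:
drive_tool --steps '[[[24,30,0],[0,0,0]],[[48,60,0],[0,0,0]],[[72,90,0],[0,0,0]],[[96,120,0],[0,0,0]],[[100,125,0],[0,0,0]],[[100,125,0],[0,0,0]],[[100,125,0],[0,0,0]]]'

```text
t: 2.02
tool_pos: [0.6129, 0.0958, 0.2307]
eef_rot: [-0.558, 0.559, -0.434, 0.434]
force: [-0.1, -0.5, -0.1]
gripper_width: 0.0555
```

```bash
cat > e.py <<'E'
from m import *
R0={'top':(347,210.5),'scene':(257,257.3)};Q={}
for n in R0:
    g=cv2.cvtColor(np.asarray(D[n]['pixels']),cv2.COLOR_RGB2GRAY)
    x,y=R0[n];u0,v0=int(x)-15,int(y)-14
    c=cv2.resize(g[v0:v0+29,u0:u0+31],None,fx=8,fy=8,interpolation=2)
    m=(c<70).astype(np.uint8)
    k,l,s,ce=cv2.connectedComponentsWithStats(m)
    tgt=np.array([(x-u0+.5)*8,(y-v0+.5)*8])
    for i in range(1,k):
        if s[i][4]<3000: continue
        cs=max(cv2.findContours((l==i).astype(np.uint8),0,1)[0],key=len)
        e=cv2.fitEllipse(cs); p=(np.array(e[0])+.5)/8-.5+[u0,v0]
        print(n,s[i],p,np.array(e[1])/8); Q[n]=p
    print(onz(D[n],*Q[n],.063))
print(tri(ray(D['top'],*Q['top']),ray(D['scene'],*Q['scene'])))
# pillar heads in top view
print('pillars',[onz(D['top'],290+(a+.5)/4-.5,150+(b+.5)/4-.5,.065).round(4) for a,b in((275,178),(147,235),(264,317))])
E
python3 e.py
python3 - <<'E'
import sys; sys.path.insert(0,'.')
from h import *
d=shot('wrist','w1.png'); print(np.round(d['extrinsics'],3),d['intrinsics'])
E
```

```text
top [224 159  14  13 133] [230.7443609  164.81203008]
cap onz [0.61317491 0.09612376 0.108     ]
scene [331 180  11  12 102] [335.89215686 185.04901961]
cap onz [0.61166487 0.09698982 0.108     ]
(array([0.61241706, 0.09569989, 0.10968113]), np.float64(0.0008348198039070264))
[[ 0.247 -0.001  0.969]
 [-0.969 -0.     0.247]
 [-0.    -1.    -0.001]]
[0.61069655 0.09210459 0.117     ]
[0.58387776 0.18372578 0.117     ]
[0.55957725 0.27259731 0.117     ]
ring [ 0.51292241 -0.17835847  0.063     ]
ring [ 0.52132271 -0.18555525  0.063     ]
top [  30   27  187  184 9555] [346.85807228 210.33458424] [22.83052635 23.27602959]
[ 0.51455683 -0.18043384  0.063     ]
scene [  30   39  180  152 7006] [256.55413532 256.9409523 ] [18.65509415 22.25907898]
[ 0.51517438 -0.18188761  0.063     ]
(array([ 0.51465232, -0.18078516,  0.06118019]), np.float64(0.0003343772591471718))
pillars [array([ 0.554 , -0.2082,  0.065 ]), array([ 0.5186, -0.131 ,  0.065 ]), array([ 0.4699, -0.2008,  0.065 ])]
[[ 0.246 -0.919 -0.307  0.692]
 [-0.969 -0.234 -0.078  0.117]
 [-0.001  0.317 -0.948  0.373]
 [ 0.     0.     0.     1.   ]] [[325.1922621    0.         281.69319539]
 [  0.         325.1922621  216.25237673]
 [  0.           0.           1.        ]]
```

View pics/w1.png

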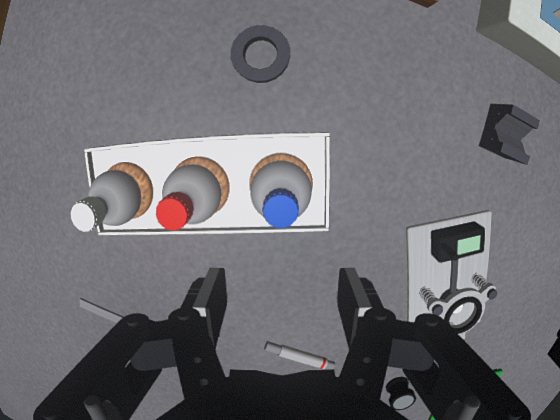

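The wrist view shows the blue cap centred between the fingers at about (281,208), with the top of the cap toward the lower part. The gauge lip is at about (463,312). I'll use this view for a third estimate of both.

Run:
```python
from h import *
d=get_image('wrist')
hsv=cv2.cvtColor(np.asarray(d['pixels']),cv2.COLOR_RGB2HSV)
m=cv2.inRange(hsv,(105,120,40),(130,255,255));m[:150]=0
cs=max(cv2.findContours(m,0,1)[0],key=cv2.contourArea);print(cv2.boundingRect(cs))
p=np.argwhere(m>0);pt=p.mean(0)[::-1];print(pt,onz(d,*pt,.108,True))
# bright top disc
v=cv2.inRange(hsv,(105,120,170),(130,255,255));v[:150]=0
c=max(cv2.findContours(v,0,1)[0],key=cv2.contourArea);e=cv2.fitEllipse(c);print(e,onz(d,*e[0],.117,True))
g=hsv[...,2][280:345,425:500];
b=cv2.resize(g,None,fx=8,fy=8);b=cv2.copyMakeBorder(b,0,0,0,0,0)
cv2.imwrite('pics/w1c.png',b)
for q in((463,311),(463,314)):print(onz(d,*q,.063,True))
```

```text
(262, 192, 36, 36)
[279.63229167 209.825     ] [0.61136041 0.0974509  0.108     ]
((279.4373474121094, 210.58238220214844), (31.64613151550293, 33.807857513427734), 92.42517852783203) [0.61341876 0.09807368 0.117     ]
[ 0.52294286 -0.17213085  0.063     ]
[ 0.51844316 -0.17487799  0.063     ]
```

View pics/w1c.png

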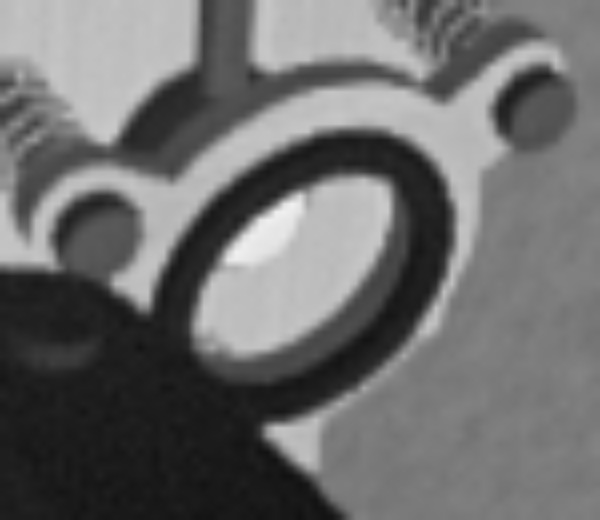

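The enlarged crop shows the lip ellipse centred at about (305,275), which is (463,314) in the full image. It lies far off axis, so I trust the top and scene views more: ring at about (0.515, -0.181), agreeing with the pillars. The cap is at about (0.613, 0.097), so I'll descend there.

Request:
drive_tool --steps '[[[0,1,-30],[0,0,0]],[[0,1,-60],[0,0,0]],[[0,1,-90],[0,0,0]],[[0,1,-110],[0,0,0]],[[0,1,-125],[0,0,0]],[[0,1,-135],[0,0,0]],[[0,1,-143],[0,0,0]],[[0,1,-143],[0,0,0]]]'

```text
t: 2.78
tool_pos: [0.6127, 0.0965, 0.0875]
eef_rot: [-0.558, 0.558, -0.435, 0.434]
force: [-0.4, -0.3, -0.3]
gripper_width: 0.0553
```

Request:
drive_tool --steps '[[[0,0,0],[0,0,0]],[[0,0,0],[0,0,0]],[[0,0,0],[0,0,0]],[[0,0,0],[0,0,0]],[[0,0,0],[0,0,0]],[[0,0,0],[0,0,0]],[[0,0,0],[0,0,0]]]' --gripper 1 --grip_force 60

```text
t: 3.37
tool_pos: [0.6139, 0.0972, 0.0897]
eef_rot: [0.559, -0.558, 0.433, -0.435]
force: [-0.2, 0.5, 6.7]
gripper_width: 0.0284
```

```bash
python3 -c "
from h import *
shot('wrist','w2.png');o=observe();print(o['tool_pos'],o['force'],o['wrist_torque'],o['gripper_width'])"
```

```text
[0.6139056  0.09715864 0.08969579] [-0.69534031  0.58447808  5.71431858] [-0.01971631  0.1708627  -0.00143474] 0.028568040924880585
```

View pics/w2.png

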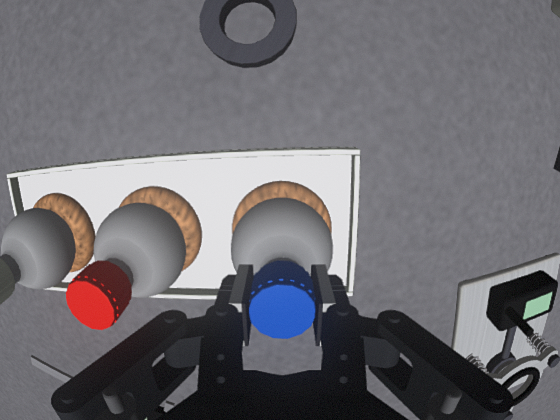

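The wrist view shows the blue cap held between both pads at about (283,305), with the flask still upright on its ring. Now I'll lift it.

Request:
drive_tool --steps '[[[0,0,10],[0,0,0]],[[0,0,25],[0,0,0]],[[0,0,45],[0,0,0]],[[0,0,65],[0,0,0]],[[0,0,85],[0,0,0]],[[0,0,100],[0,0,0]],[[0,0,110],[0,0,0]],[[0,0,110],[0,0,0]]]'

```text
t: 4.08
tool_pos: [0.6139, 0.0972, 0.2006]
eef_rot: [0.559, -0.557, 0.433, -0.435]
force: [-0.6, -0.1, -2.3]
gripper_width: 0.0284
```

Request:
drive_tool --steps '[[[-11,-31,0],[0,0,0]],[[-22,-62,0],[0,0,0]],[[-33,-93,0],[0,0,0]],[[-44,-124,0],[0,0,0]],[[-55,-155,0],[0,0,0]],[[-66,-186,0],[0,0,0]],[[-77,-217,0],[0,0,0]],[[-83,-233,0],[0,0,0]]]'

```text
t: 4.75
tool_pos: [0.5286, -0.1386, 0.1972]
eef_rot: [-0.557, 0.558, -0.435, 0.434]
force: [0.8, 0.1, -2.5]
gripper_width: 0.0284
```

Request:
drive_tool --steps '[[[-6,-16,0],[0,0,0]],[[-14,-38,0],[0,0,0]],[[-15,-44,0],[0,0,0]],[[-15,-44,0],[0,0,0]],[[-15,-44,0],[0,0,0]],[[-15,-44,0],[0,0,0]]]'

```text
t: 5.25
tool_pos: [0.5154, -0.1789, 0.1979]
eef_rot: [0.558, -0.558, 0.434, -0.434]
force: [0.4, 0.4, -3.3]
gripper_width: 0.0285
```

```bash
python3 -c "
from h import *
import pickle
D={n:shot(n,n+'3.png') for n in('top','scene','wrist')}
pickle.dump(D,open('d3.pkl','wb'))
o=observe();print(o['tool_pos'],o['force'],o['wrist_torque'],o['gripper_width'])
a=cv2.imread('pics/scene3.png')[110:310,160:360];b=cv2.imread('pics/wrist3.png')[120:420,180:480]
cv2.imwrite('pics/c3.png',np.hstack([cv2.resize(a,(400,400),interpolation=2),cv2.resize(b,(400,400))]))"
```

```text
[ 0.51548298 -0.17900624  0.19818341] [-0.67522141  0.13237049 -2.15314008] [-0.05873742  0.00086449  0.03634   ] 0.028392937055625324
```

View pics/c3.png

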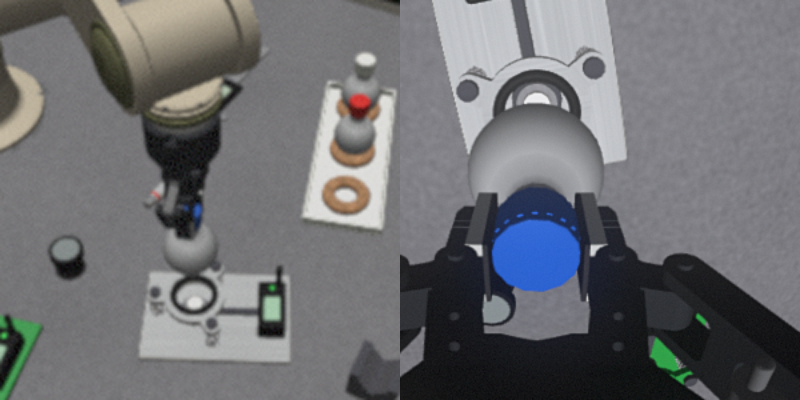

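The scene crop shows the flask hanging upright over the gauge, with the lip at crop (192,297) and the ball at (190,248). The wrist crop shows the lip and white probe just behind the ball, centred sideways. Next I'll compute the ball position and compare it with the lip.

Run:
```python
from h import *
import pickle
D=pickle.load(open('d3.pkl','rb'))
def px(a,b,f,o): return ((a+.5)*f-.5+o[0],(b+.5)*f-.5+o[1])
# ball: circle from hand-read outline + Hough refinement
for n,(u,v),r in(('scene',(254.5,233.5),13.5),('wrist',(281.5,247),51)):
    g=cv2.cvtColor(np.asarray(D[n]['pixels']),cv2.COLOR_RGB2GRAY)
    s=4 if n=='scene' else 2; w=int(r*1.5);u0,v0=int(u)-w,int(v)-w
    c=cv2.resize(g[v0:v0+2*w,u0:u0+2*w],None,fx=s,fy=s,interpolation=2)
    h=cv2.HoughCircles(c,cv2.HOUGH_GRADIENT_ALT if 0 else cv2.HOUGH_GRADIENT,1,5,param1=80,param2=12,minRadius=int(r*s*.85),maxRadius=int(r*s*1.15))
    for x,y,rr in h[0][:3]:
        p=px(x,y,1/s,(u0,v0)); print(n,np.round(p,2),rr/s,onz(D[n],*p,.1555,n=='wrist').round(4))
print('lip scene',onz(D['scene'],256.55,256.94,.063).round(4))
# wrist pillars, probe
for nm,a,b,z in(('pL',68,90,.065),('pR',193,67,.065),('lip mid x',138,118,.063)):
    print(nm,onz(D['wrist'],*px(a,b,.75,(180,120)),z,True).round(4))
```

```text
scene [248.5 218. ] 12.35 [ 0.4775 -0.1453  0.1555]
wrist [281.5 248. ] 51.0 [ 0.5147 -0.1782  0.1555]
wrist [282.  245.5] 48.85 [ 0.5165 -0.1781  0.1555]
wrist [279.5 251. ] 54.35 [ 0.5124 -0.1775  0.1555]
lip scene [ 0.5152 -0.1819  0.063 ]
pL [ 0.5206 -0.1308  0.065 ]
pR [ 0.5556 -0.2061  0.065 ]
lip mid x [ 0.5127 -0.1804  0.063 ]
```

The ring estimates (lip and pillars, three views) cluster at (0.5145–0.515, -0.180), and the ball is at (0.515, -0.178). I'll shift y by -2 mm and lower the flask. Seating is expected at TCP z of about 0.127.

Request:
drive_tool --steps '[[[0,-2,-15],[0,0,0]],[[0,-2,-30],[0,0,0]],[[0,-2,-45],[0,0,0]],[[0,-2,-55],[0,0,0]],[[0,-2,-61],[0,0,0]],[[0,-2,-65],[0,0,0]],[[0,-2,-65],[0,0,0]],[[0,-2,-65],[0,0,0]]]'

```text
t: 6.07
tool_pos: [0.5155, -0.1819, 0.1338]
eef_rot: [0.558, -0.558, 0.434, -0.434]
force: [-0.2, 0.4, -3.2]
gripper_width: 0.0283
```

Request:
drive_tool --steps '[[[0,0,-1],[0,0,0]],[[0,0,-2],[0,0,0]],[[0,0,-3],[0,0,0]],[[0,0,-4],[0,0,0]],[[0,0,-4],[0,0,0]],[[0,0,-4],[0,0,0]]]'

```text
t: 6.57
tool_pos: [0.5153, -0.1819, 0.1293]
eef_rot: [0.558, -0.558, 0.434, -0.434]
force: [0.3, -0.0, -3.0]
gripper_width: 0.0281
```

Request:
drive_tool --steps '[[[0,0,-1],[0,0,0]],[[0,0,-2],[0,0,0]],[[0,0,-3],[0,0,0]],[[0,0,-3],[0,0,0]],[[0,0,-3],[0,0,0]]]'

```text
t: 6.98
tool_pos: [0.5155, -0.1819, 0.1266]
eef_rot: [0.558, -0.558, 0.434, -0.434]
force: [0.6, 0.6, 2.3]
gripper_width: 0.0282
```

```bash
python3 -c "
from h import *
o=observe();print(o['tool_pos'],o['force'],o['wrist_torque'])"
```

```text
[ 0.51546828 -0.18189784  0.1265978 ] [0.64089443 0.64333693 2.2635204 ] [ 0.10935831 -0.0149488   0.02043637]
```

The flask seated at z = 0.1266, as predicted, with about 5 N on the ring. Pressing down slowly, with a 1 mm y trim.

Request:
drive_tool --steps '[[[0,0.5,-1.5],[0,0,0]],[[0,1,-3],[0,0,0]],[[0,1,-4.5],[0,0,0]],[[0,1,-6],[0,0,0]],[[0,1,-7.5],[0,0,0]],[[0,1,-9],[0,0,0]],[[0,1,-9],[0,0,0]],[[0,1,-9],[0,0,0]]]'

```text
t: 7.65
tool_pos: [0.5155, -0.1808, 0.1176]
eef_rot: [0.558, -0.558, 0.434, -0.434]
force: [0.9, 1.8, 6.4]
gripper_width: 0.0281
```

Request:
drive_tool --steps '[[[0,0,-1],[0,0,0]],[[0,0,-2],[0,0,0]],[[0,0,-3],[0,0,0]],[[0,0,-4],[0,0,0]],[[0,0,-4],[0,0,0]],[[0,0,-4],[0,0,0]]]'

```text
t: 8.15
tool_pos: [0.5159, -0.1808, 0.1146]
eef_rot: [0.558, -0.558, 0.433, -0.435]
force: [-0.8, 4.7, 13.6]
gripper_width: 0.0282
```

The push is now 13.6 N at z = 0.1146, which matches probe contact at the expected 0.1147. About 5.5 N of that bears on the probe. There is a 4.7 N side force toward +y, so I'll relieve it a little.

Request:
drive_tool --steps '[[[0,0.5,0],[0,0,0]],[[0,1,0],[0,0,0]],[[0,1.5,-0.5],[0,0,0]],[[0,1.5,-0.5],[0,0,0]],[[0,1.5,-0.5],[0,0,0]],[[0,1.5,-0.5],[0,0,0]]]'

```text
t: 8.65
tool_pos: [0.5162, -0.1802, 0.1145]
eef_rot: [-0.558, 0.558, -0.433, 0.435]
force: [-1.3, 1.8, 15.2]
gripper_width: 0.0286
```

```bash
python3 -c "
from h import *
d=shot('wrist','w4.png');shot('scene','s4.png')
o=observe();print(o['t'],o['tool_pos'],o['eef_rot'],o['force'],o['wrist_torque'],o['gripper_width'])
a=cv2.imread('pics/s4.png')[110:310,160:360];b=cv2.imread('pics/w4.png')[120:420,130:430]
cv2.imwrite('pics/c4.png',np.hstack([cv2.resize(a,(400,400),interpolation=2),cv2.resize(b,(400,400))]))"
```

```text
8.75 [ 0.51615641 -0.18018416  0.11454743] [-0.55814664  0.55827149 -0.43264027  0.4354626 ] [-2.21927593  1.29185414 14.55679887] [-0.04886765  0.34072719 -0.03779313] 0.028448422188183265
```

View pics/c4.png

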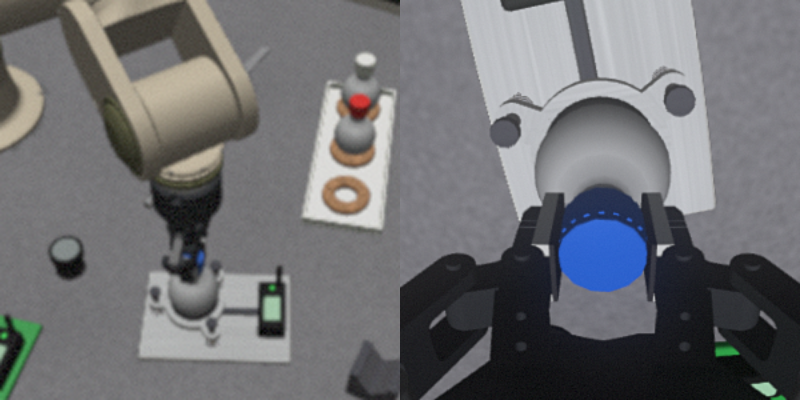

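The scene crop shows the flask upright and sunk into the ring, with the red and white flasks still on their corks. The wrist crop shows the ball centred in the pushed-down ring. Handing in.

```bash
python3 -c "
from h import *
print(close_job());o=observe();print(o['t'],o['tool_pos'],o['force'])"
```

```text
the job is handed in; nothing more can be done
None
the job is handed in; nothing more can be done
```

I lifted the blue-capped flask off its cork ring, lowered it into the sprung ring of the aluminium gauge and pressed it onto the probe. I handed the job in at about t = 8.75 s, still gripping and pressing it. The hand-in gives no verdict, and no state could be read afterwards.

- **Pressed down:** the tool stopped at z = 0.1145 m, against a predicted 0.1147 m. That is about 12 mm below where the flask first seated at 0.1266 m.
- **Push:** 14.6 N at the wrist. I estimate roughly 6 N of that bears on the probe, worked out from the given spring values because probe force can't be read directly.
- **Position:** the final picture shows the flask upright and centred in the ring. The red and white flasks are still on their cork rings.
- **Disagreements:** early far-off wrist-camera estimates of the ring position were up to about 8 mm off, so I relied on the other views. One press step showed a 4.7 N side force, and a 1.5 mm sideways shift reduced it. About 2.5 N remained at the end (−2.2 N in x, 1.3 N in y).

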